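# Load the tin carrier and draw out its handle

## Robot

A 6-joint arm with a two-finger parallel gripper is mounted at the origin on the work surface. World frame = base frame: x ahead of the robot, y to its left, z up, the work surface at z = 0. Lengths are in m, angles in rad, forces in N, time in s.
With the tool pointing down it reaches from about 0.375 to 0.975 m from the base axis. Payload 3.8 kg.
Tool frame: the origin (TCP) lies at the very end of the fingers, on their centre line; the grasp point (between the pads) lies 19 mm behind it (bot.pinch_z is the distance from the TCP to the grasp point, in m); x points along the fingers, y is the direction in which the jaws open and shut, and the axes are right-handed (so a half turn about x gives the same grasp; the last joint's range is limited). The gripper opens to 85 mm and grips with 20 to 120 N. Pads are 22 mm wide; open, the fingers measure 114 mm over their backs; the gripper's body (76 mm by 85 mm) begins 54 mm behind the grasp point. The pads swing forward as they close: fully open they stand 13 mm farther back than shut.
Start: joints at [-1.247, 0.264, 1.604, -0, 1.274, -0.037], TCP at [0.238, -0.632, 0.231] pointing down, gripper open.
Joint ranges: [-2.63, 2.63], [-0.94, 2.18], [0.31, 2.57], [-1.31, 4.45], [0, 2.66], [-2.55, 2.55]. Speed limits (rad/s): [2.57, 2.57, 3.14, 3.14, 3.14, 3.14].

## Interface

Orientations are given as a rotation vector (axis times angle).
In Python, from workcell import monitor, imaging, finish_job, bot gives the robot as it stands.
- The arm moves only by the tool jog_arm, never from a script. Its argument "rows" is a list of rows, each a list of 7 numbers: the shift along the tool's x, y, z in m, then the turn, a rotation vector about the tool's x, y, z in rad, then the opening in per cent of the stroke, from 0 (shut) to 100 (fully open). A call has 1 to 20 rows; each row is the pose to reach, as a shift and turn from the pose measured when the call began, along the tool's axes at that moment; what a row does not reach only later rows make up. A row lasts 1/10 s, in which the tool goes at most 50 mm and 8.59 degrees, less where a joint would pass 70% of its speed; a pose out of reach is approached as far as the arm can. A call with a gripper value outside its range is refused whole. The fingers move at their own pace and stop on an object; "force" is the grip in N (left out, the last holds). Time passes only in rows, so rows that repeat a pose let the fingers close. It gives the time, the measured TCP pose, the force and the opening at its end, in the units of the state.
- monitor.read_state(): the state, without advancing time (a new reading comes with each control period).
- imaging.read_camera(name): name is "scene" or "top" or "wrist"; returns the picture (420x560x3 uint8, blue, green, red); there is no depth.
- imaging.camera_params(name): a dict with "fx", "fy", "cx", "cy" (pixels), "T" (4x4, takes a point from camera to world coordinates); the wrist camera has in their place "T_tool_cam" (4x4, takes a point from camera to tool coordinates, whose origin is the TCP and whose axes are the tool frame's). Camera axes: x right, y down, z forward; pixel columns grow to the right and rows downward; lengths in m; the calibration is good to about 2 mm. A picture is of the moment at which its call begins: read the wrist's pose just before it. camera_params takes no time and is no camera call.
- finish_job(): hands the job in, once; it reports no verdict.
The state is a dict: "time": time; "q": joint angles; "joint_vel": joint speeds; "joint_torque": joint torques, N m; "tool_pos": TCP position; "tcp_rot": TCP orientation; "wrist_force": force on the tool from outside, world axes, zero at the start; "torque": the same for the moment, N m; "width": opening from 0.0 (shut) to 1.0 (fully open).
Only numpy, scipy, OpenCV 4.12 (cv2) and the standard library are available. Lean on these libraries where they do the work, as an engineer would, in place of code of your own. Each camera call takes 0.05 s, during which the arm holds its last target. There are 200 camera calls.

## Task

Finish loading the blue carrying tray: set the two loose tins down one at a time (not dropped) squarely on the single tin in the right-hand bay, so that the column matches the three tins in the other bay. Then press the red button in the black grip, draw the telescoping handle up to its second stop, and finish still holding the grip there, with the tray left standing flat where it is on the counter. Leave the finished column, the jar, the drill, the mallet and the level as they are.

Things in the scene. Friction and masses are not known exactly. Their poses are not given: they have to be found in the camera images.
- carrier: blue steel carrying tray for tins, standing loose on the counter on four rubber feet, 1.6 kg without tins; 120 mm (its x) x 350 mm (its y), tray floor 10 mm above the counter, rim 8 mm above that floor. In the middle rises a square aluminium tube, 26 mm wide, top at 130 mm (36 mm wide at its black collar); a tin bay lies on either side of it. Origin: centre of the underside; x and y along the short and long side
- bay_left (a point): centre of the floor of the bay on the tray's +y side, 110 mm from the middle; holds a finished column of three tins
- bay_right (a point): centre of the floor of the bay on the tray's -y side, 110 mm from the middle; holds one tin, the foot of the column to be built
- base_tin: hinged steel tin, closed, 64 (its x) x 110 (its y) x 36 mm (z), bare steel body, dark green lid with a cream label patch, about 0.25 kg (varies); origin at the centre of its underside, z up; stands in the right bay
- orange_tin: hinged steel tin, closed, 64 (its x) x 110 (its y) x 36 mm (z), bare steel body, orange lid with a cream label patch, about 0.25 kg (varies); origin at the centre of its underside, z up; stands loose on the counter
- teal_tin: hinged steel tin, closed, 64 (its x) x 110 (its y) x 36 mm (z), bare steel body, teal lid with a cream label patch, about 0.25 kg (varies); origin at the centre of its underside, z up; stands loose on the counter
- left_tin1: hinged steel tin, closed, 64 (its x) x 110 (its y) x 36 mm (z), bare steel body, blue lid with a cream label patch, about 0.25 kg (varies); origin at the centre of its underside, z up; bottom of the finished column in the left bay
- left_tin2: hinged steel tin, closed, 64 (its x) x 110 (its y) x 36 mm (z), bare steel body, red lid with a cream label patch, about 0.25 kg (varies); origin at the centre of its underside, z up; middle of the finished column
- left_tin3: hinged steel tin, closed, 64 (its x) x 110 (its y) x 36 mm (z), bare steel body, yellow lid with a cream label patch, about 0.25 kg (varies); origin at the centre of its underside, z up; top of the finished column
- grip (a point): middle of the grip of the telescoping handle (0.35 kg with its button; a 19.5 mm square steel tube runs inside the aluminium one and carries the grip on top). The grip is a black bar, 28 mm thick (tray's x), 84 mm long (tray's y), 30 mm tall (z); 155 mm above the counter while pushed home, so its ends overhang the mast but stop about 13 mm short of the tins' bays. The red button stands 6 mm out of its +x face
- button_face (a point): middle of the outer face of the red release button, 34 mm long (tray's y) x 18 mm tall, on the grip bar's +x face, 20 mm from the middle of the bar, at its mid-height and mid-length; it moves with the button. Squeezing the bar front to back at its middle presses it
- button (a joint): travel of the red button, m: 0 out, 0.005 fully pressed. Spring: about 3 N to start, 8 N fully pressed; returns when let go. Pressed beyond about 0.003 it draws the latch; otherwise the handle is locked at the stop where it stands and pulling it lifts the tray
- handle (a joint): how far the handle is drawn out upwards, m: 0 pushed home (locked there at the start), 0.045 first stop, 0.090 second stop, which is also the end of its travel. With the button pressed it slides freely past the first stop against about 1.5 N of rubbing plus its weight, and sinks if not held; with the button out it latches when within 5 mm below a stop, with up to 6 mm of play
- jar: clear glass jar with a hinged steel lid, 80 mm across, 94 mm tall, a wire bail reaching 49 mm from its axis; origin at the centre of its underside. Bystander
- drill: yellow and black cordless drill standing on its battery (75 x 125 mm), 205 mm tall, chuck to its -y, 190 mm long over all along y; origin under the battery's centre. Bystander
- mallet: mallet lying on the counter: green head 100 mm (its x) x 60 mm, handle to its +y, reaching 265 mm; 60 mm tall; origin under the head's centre. Bystander
- level: aluminium spirit level standing on its edge, 22 (x) x 400 (y) x 50 mm (z); origin under its centre. Bystander
Not all that is in view belongs to the job. What is meant by the left_tin3 is not purple, and is the larger of those in its own colour. Leave any pink or purple look-alike of the base_tin alone.

How it is judged:
On the way, in this order (a step that is already met when the one before it is completed fails the run):
1. one loose tin is lowered squarely onto the tin in the right bay while still held ((((x of orange_tin in the frame of base_tin between -0.012 and 0.012 m and y of orange_tin in the frame of base_tin between -0.012 and 0.012 m and z of orange_tin in the frame of base_tin between 0.031 and 0.041 m and angle between the x axis of orange_tin and the x axis of base_tin, either way round below 0.15 rad) and contact force between the fingers and orange_tin above 0.5 N) or ((x of teal_tin in the frame of base_tin between -0.012 and 0.012 m and y of teal_tin in the frame of base_tin between -0.012 and 0.012 m and z of teal_tin in the frame of base_tin between 0.031 and 0.041 m and angle between the x axis of teal_tin and the x axis of base_tin, either way round below 0.15 rad) and contact force between the fingers and teal_tin above 0.5 N))), for 0.05 s.
2. that tin is let go and stays square on the column ((((x of orange_tin in the frame of base_tin between -0.008 and 0.008 m and y of orange_tin in the frame of base_tin between -0.008 and 0.008 m and z of orange_tin in the frame of base_tin between 0.032 and 0.04 m and angle between the x axis of orange_tin and the x axis of base_tin, either way round below 0.12 rad) and contact force between the fingers and orange_tin below 0.1 N) or ((x of teal_tin in the frame of base_tin between -0.008 and 0.008 m and y of teal_tin in the frame of base_tin between -0.008 and 0.008 m and z of teal_tin in the frame of base_tin between 0.032 and 0.04 m and angle between the x axis of teal_tin and the x axis of base_tin, either way round below 0.12 rad) and contact force between the fingers and teal_tin below 0.1 N))), for 0.2 s.
3. the other loose tin is lowered squarely on top while still held ((((x of orange_tin in the frame of base_tin between -0.012 and 0.012 m and y of orange_tin in the frame of base_tin between -0.012 and 0.012 m and z of orange_tin in the frame of base_tin between 0.031 and 0.041 m and angle between the x axis of orange_tin and the x axis of base_tin, either way round below 0.15 rad) and (x of teal_tin in the frame of base_tin between -0.012 and 0.012 m and y of teal_tin in the frame of base_tin between -0.012 and 0.012 m and z of teal_tin in the frame of base_tin between 0.067 and 0.077 m and angle between the x axis of teal_tin and the x axis of base_tin, either way round below 0.15 rad) and contact force between the fingers and teal_tin above 0.5 N) or ((x of teal_tin in the frame of base_tin between -0.012 and 0.012 m and y of teal_tin in the frame of base_tin between -0.012 and 0.012 m and z of teal_tin in the frame of base_tin between 0.031 and 0.041 m and angle between the x axis of teal_tin and the x axis of base_tin, either way round below 0.15 rad) and (x of orange_tin in the frame of base_tin between -0.012 and 0.012 m and y of orange_tin in the frame of base_tin between -0.012 and 0.012 m and z of orange_tin in the frame of base_tin between 0.067 and 0.077 m and angle between the x axis of orange_tin and the x axis of base_tin, either way round below 0.15 rad) and contact force between the fingers and orange_tin above 0.5 N))), for 0.05 s.
4. the column of three is let go and stays square ((((x of orange_tin in the frame of base_tin between -0.008 and 0.008 m and y of orange_tin in the frame of base_tin between -0.008 and 0.008 m and z of orange_tin in the frame of base_tin between 0.032 and 0.04 m and angle between the x axis of orange_tin and the x axis of base_tin, either way round below 0.12 rad) and (x of teal_tin in the frame of base_tin between -0.008 and 0.008 m and y of teal_tin in the frame of base_tin between -0.008 and 0.008 m and z of teal_tin in the frame of base_tin between 0.068 and 0.076 m and angle between the x axis of teal_tin and the x axis of base_tin, either way round below 0.12 rad)) or ((x of teal_tin in the frame of base_tin between -0.008 and 0.008 m and y of teal_tin in the frame of base_tin between -0.008 and 0.008 m and z of teal_tin in the frame of base_tin between 0.032 and 0.04 m and angle between the x axis of teal_tin and the x axis of base_tin, either way round below 0.12 rad) and (x of orange_tin in the frame of base_tin between -0.008 and 0.008 m and y of orange_tin in the frame of base_tin between -0.008 and 0.008 m and z of orange_tin in the frame of base_tin between 0.068 and 0.076 m and angle between the x axis of orange_tin and the x axis of base_tin, either way round below 0.12 rad))) and contact force between the fingers and orange_tin below 0.1 N and contact force between the fingers and teal_tin below 0.1 N), for 0.2 s.
5. the red button is pressed by the fingers, the handle still near home (value of joint button above 0.0035 m and contact force between the fingers and handle above 1 N and value of joint handle below 0.03 m), for 0.02 s.
6. the handle is drawn up to its second stop (value of joint handle above 0.082 m and contact force between the fingers and handle above 1 N), for 0.2 s.
At the end, for the whole second after the job is handed in: Both loose tins on the base tin, square within 8 mm and 0.12 rad, let go; all tins within 10 mm of their bay centres; handle within 8 mm of its second stop, still, gripped (over 1 N), resting on no tin; tray flat on the counter within 30 mm of its start; bystanders moved under 20 mm (all of step 4 and all of step 6 and contact force between the fingers and base_tin below 0.1 N and contact force between the fingers and left_tin1 below 0.1 N and contact force between the fingers and left_tin2 below 0.1 N and contact force between the fingers and left_tin3 below 0.1 N and x of left_tin1 in the frame of carrier between -0.01 and 0.01 m and y of left_tin1 in the frame of carrier between 0.1 and 0.12 m and z of left_tin1 in the frame of carrier between 0.006 and 0.014 m and x of left_tin2 in the frame of carrier between -0.01 and 0.01 m and y of left_tin2 in the frame of carrier between 0.1 and 0.12 m and z of left_tin2 in the frame of carrier between 0.042 and 0.05 m and x of left_tin3 in the frame of carrier between -0.01 and 0.01 m and y of left_tin3 in the frame of carrier between 0.1 and 0.12 m and z of left_tin3 in the frame of carrier between 0.078 and 0.086 m and x of base_tin in the frame of carrier between -0.01 and 0.01 m and y of base_tin in the frame of carrier between -0.12 and -0.1 m and z of base_tin in the frame of carrier between 0.006 and 0.014 m and linear speed of handle below 0.03 m/s and height (world z) of carrier below 0.004 m and angle between carrier's own z axis and vertical below 0.05 rad and distance of carrier from where it was at the start of the episode below 0.03 m and contact force between handle and orange_tin below 0.2 N and contact force between handle and teal_tin below 0.2 N and contact force between handle and left_tin3 below 0.2 N and distance of each of jar, drill, mallet, level from where it was at the start of the episode below 0.02 m); the arm keeps its last pose, push and grip.
It fails at once if a bystander is shoved (30 mm) or tipped (distance of any of jar, drill, mallet, level from where it was at the start of the episode above 0.03 m or angle between any of jar, drill, mallet, level's own z axis and vertical above 0.3 rad).
It fails at once if the tray is lifted off the counter, tipped or shoved 40 mm (height (world z) of carrier above 0.012 m or angle between carrier's own z axis and vertical above 0.12 rad or distance of carrier from where it was at the start of the episode above 0.04 m).
It fails at once if the finished left column is disturbed (not ((x of left_tin1 in the frame of carrier between -0.015 and 0.015 m and y of left_tin1 in the frame of carrier between 0.095 and 0.125 m and z of left_tin1 in the frame of carrier between -0.01 and 0.03 m and x of left_tin2 in the frame of carrier between -0.015 and 0.015 m and y of left_tin2 in the frame of carrier between 0.095 and 0.125 m and z of left_tin2 in the frame of carrier between 0.026 and 0.066 m and x of left_tin3 in the frame of carrier between -0.015 and 0.015 m and y of left_tin3 in the frame of carrier between 0.095 and 0.125 m and z of left_tin3 in the frame of carrier between 0.062 and 0.102 m))).
It fails at once if the handle is drawn out before the column is complete (not (((x of orange_tin in the frame of base_tin between -0.02 and 0.02 m and y of orange_tin in the frame of base_tin between -0.02 and 0.02 m and z of orange_tin in the frame of base_tin between 0.026 and 0.046 m and angle between the x axis of orange_tin and the x axis of base_tin, either way round below 0.3 rad) and (x of teal_tin in the frame of base_tin between -0.02 and 0.02 m and y of teal_tin in the frame of base_tin between -0.02 and 0.02 m and z of teal_tin in the frame of base_tin between 0.062 and 0.082 m and angle between the x axis of teal_tin and the x axis of base_tin, either way round below 0.3 rad)) or ((x of teal_tin in the frame of base_tin between -0.02 and 0.02 m and y of teal_tin in the frame of base_tin between -0.02 and 0.02 m and z of teal_tin in the frame of base_tin between 0.026 and 0.046 m and angle between the x axis of teal_tin and the x axis of base_tin, either way round below 0.3 rad) and (x of orange_tin in the frame of base_tin between -0.02 and 0.02 m and y of orange_tin in the frame of base_tin between -0.02 and 0.02 m and z of orange_tin in the frame of base_tin between 0.062 and 0.082 m and angle between the x axis of orange_tin and the x axis of base_tin, either way round below 0.3 rad))) and value of joint handle above 0.02 m).
It also fails if it takes over 70 s, if anything falls off the work surface, if the arm or the gripper's body presses on something with over 40 N, if the wrist force passes 120 N, or if a joint passes its speed limit or range.

## Working session

There is one attempt and no reset: what is moved stays moved. The work goes in short steps, Python scripts to look and compute and a tool call to move; the robot and the scene stay as the last step left them, time stands still between calls to the robot, and variables do not carry over. Pictures are saved under pics/ and viewed, about 8 in all and at most 12, crops included, and the job is handed in when it is done.

Besides the shell and the picture viewer there is one more tool, called after "Emit:" as name(argument=value, ...), one argument or row to a line, values as JSON. jog_arm: Moves the arm, as the interface text tells. Its arguments: {"type":"object","properties":{"rows":{"type":"array","items":{"type":"array","items":{"type":"number"}}},"force":{"type":"number"}},"required":["rows"]}

```bash
mkdir -p pics; python3 - <<'E'
from workcell import monitor, imaging
import cv2,numpy as np
a=imaging.read_camera("scene");b=imaging.read_camera("top")
cv2.imwrite("pics/scene.png",a);cv2.imwrite("pics/top.png",b)
for n in("scene","top","wrist"):print(n,{k:np.round(v,4).tolist() for k,v in imaging.camera_params(n).items()})
s=monitor.read_state();print({k:np.round(v,3).tolist() for k,v in s.items()})
E
```

```text
scene {'fx': 538.9254, 'fy': 538.9254, 'cx': 272.9215, 'cy': 216.956, 'T': [[-0.7298, 0.4552, -0.5101, 1.4124], [0.6834, 0.5062, -0.526, 0.9091], [0.0188, -0.7324, -0.6806, 1.2343], [0.0, 0.0, 0.0, 1.0]]}
top {'fx': 404.8963, 'fy': 404.8963, 'cx': 274.1002, 'cy': 202.8544, 'T': [[0.0067, -0.9961, 0.0878, 0.4756], [-0.9997, -0.0048, 0.0224, 0.0413], [-0.0218, -0.0879, -0.9959, 1.341], [0.0, 0.0, 0.0, 1.0]]}
wrist {'fx': 319.4541, 'fy': 319.4541, 'cx': 275.7145, 'cy': 206.6492, 'T_tool_cam': [[0.0005, -0.3062, 0.952, -0.1428], [1.0, -0.0007, -0.0007, 0.0014], [0.0009, 0.952, 0.3062, -0.0783], [0.0, 0.0, 0.0, 1.0]]}
{'time': 0.1, 'q': [-1.247, 0.265, 1.605, -0.0, 1.274, -0.037], 'joint_vel': [-0.001, -0.002, -0.002, 0.0, -0.001, 0.0], 'joint_torque': [-0.0, -51.671, -36.859, 0.0, 0.006, -0.0], 'tool_pos': [0.238, -0.631, 0.23], 'tcp_rot': [2.025, 0.372, -2.026], 'wrist_force': [0.683, 0.001, 1.143], 'torque': [0.023, -0.016, 0.076], 'width': 0.998}
```

View pics/scene.png

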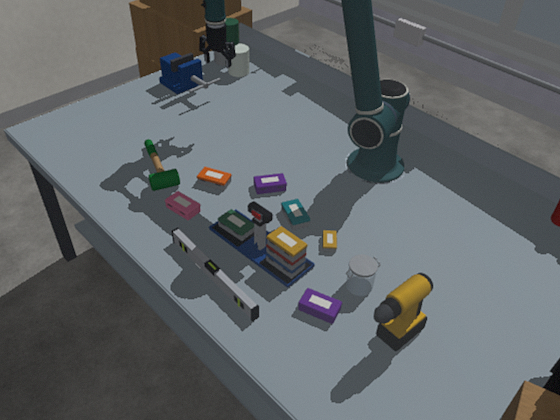

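View pics/top.png

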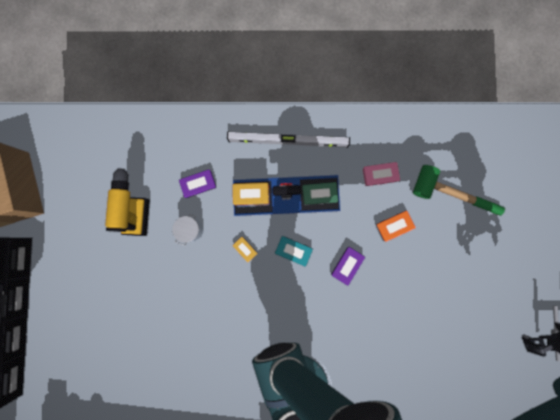

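The scene shows orange tin at top-view (396,226), teal (293,250), and the tray at (286,194) with the green tin on the right (321,193), the yellow column on the left and the red button towards +x. The pink and purple tins and the small yellow one are decoys.

```bash
cat > h.py <<'E'
from workcell import monitor, imaging
import cv2,numpy as np
from scipy.spatial.transform import Rotation as R
def cam(name,s=None):
    p=imaging.camera_params(name)
    if name!="wrist": return p,np.array(p["T"])
    T=np.eye(4);T[:3,:3]=R.from_rotvec(s["tcp_rot"]).as_matrix();T[:3,3]=s["tool_pos"]
    return p,T@np.array(p["T_tool_cam"])
def ray(p,T,uv,z):
    uv=np.atleast_2d(uv).astype(float)
    d=np.c_[(uv[:,0]-p["cx"])/p["fx"],(uv[:,1]-p["cy"])/p["fy"],np.ones(len(uv))]@T[:3,:3].T
    return (T[:3,3]+d*((z-T[2,3])/d[:,2])[:,None])[:,:2]
HSV=dict(orange=((5,150,120),(14,255,255)),teal=((85,100,50),(98,255,255)),green=((45,40,15),(84,255,120)),yellow=((15,120,120),(30,255,255)),red=((0,130,50),(4,255,255)))
def blobs(img,col,p,T,z,amin=60):
    m=cv2.inRange(cv2.cvtColor(img,cv2.COLOR_BGR2HSV),*[np.array(v) for v in HSV[col]])
    m=cv2.morphologyEx(m,cv2.MORPH_CLOSE,np.ones((3,3)))
    out=[]
    for c in cv2.findContours(m,cv2.RETR_EXTERNAL,cv2.CHAIN_APPROX_NONE)[0]:
        if cv2.contourArea(c)<amin: continue
        w=ray(p,T,c[:,0,:],z)
        (cx,cy),(a,b),an=cv2.minAreaRect((w*1000).astype(np.float32))
        if a<b: a,b,an=b,a,an+90   # an: direction of the long side in world
        out.append((c[:,0].mean(0).round(0).tolist(),round(cx,1),round(cy,1),round(a,1),round(b,1),round((an+90)%180-90,1)))
    return out
E
python3 - <<'E'
from h import *
im=cv2.imread("pics/top.png");p,T=cam("top")
for c,z in(("orange",.036),("teal",.036),("green",.046),("yellow",.118),("red",.155)):
    for o in blobs(im,c,p,T,z,15):print(c,o)
E
```

```text
orange ([395.0, 226.0], 519.5, -317.8, 106.7, 59.9, -65.0)
teal ([277.0, 394.0], -3.2, 61.2, 225.4, 83.4, 30.9)
teal ([315.0, 369.0], 72.3, -61.0, 98.7, 24.0, 46.2)
teal ([293.0, 251.0], 437.5, 7.7, 107.6, 61.9, 67.4)
green ([489.0, 206.0], 583.7, -611.0, 94.7, 35.6, 66.4)
green ([320.0, 193.0], 622.4, -74.7, 111.4, 69.2, -86.3)
green ([426.0, 181.0], 662.5, -415.8, 110.7, 62.7, -22.8)
yellow ([245.0, 249.0], 444.1, 156.7, 67.1, 38.3, 42.9)
yellow ([135.0, 219.0], 541.0, 500.2, 107.6, 59.8, -4.0)
yellow ([117.0, 209.0], 564.7, 549.5, 118.0, 62.4, -3.0)
yellow ([251.0, 193.0], 611.8, 140.7, 106.8, 64.2, -89.1)
```

```bash
cat >> h.py <<'E'
def go(x,y,z,jaw):
    "shift/turn in tool axes to put TCP at x,y,z (m) pointing down, jaw axis at angle jaw deg (mod 180)"
    s=monitor.read_state();R0=R.from_rotvec(s["tcp_rot"]).as_matrix();best=None
    for k in(0,180):
        a=np.radians(jaw+k);X=np.array([0,0,-1.]);Y=np.array([np.cos(a),np.sin(a),0]);M=np.c_[X,Y,np.cross(X,Y)]
        rv=R.from_matrix(R0.T@M).as_rotvec()
        if best is None or np.linalg.norm(rv)<np.linalg.norm(best): best=rv
    d=R0.T@(np.array([x,y,z])-s["tool_pos"])
    n=max(np.linalg.norm(d)/.05,np.degrees(np.linalg.norm(best))/8.59)
    print("row",np.round(d,4).tolist(),np.round(best,4).tolist(),"n>=%.1f"%n,"t",round(s["time"],2),"pos",np.round(s["tool_pos"],4),"q6",round(s["q"][5],2),"w",round(s["width"],3),"F",np.round(s["wrist_force"],1))
E
python3 -c "
from h import *
go(.5195,-.318,.16,25)"
```

```text
row [0.0705, -0.1932, -0.3738] [1.4953, 0.0016, 0.0017] n>=10.0 t 0.1 pos [ 0.2381 -0.6309  0.23  ] q6 -0.04 w 0.998 F [0.7 0.  1.1]
```

Emit:
jog_arm(
  rows=[
    [0.07,-0.193,-0.374,1.495,0,0,100],
    [0.07,-0.193,-0.374,1.495,0,0,100],
    [0.07,-0.193,-0.374,1.495,0,0,100],
    [0.07,-0.193,-0.374,1.495,0,0,100],
    [0.07,-0.193,-0.374,1.495,0,0,100],
    [0.07,-0.193,-0.374,1.495,0,0,100],
    [0.07,-0.193,-0.374,1.495,0,0,100],
    [0.07,-0.193,-0.374,1.495,0,0,100],
    [0.07,-0.193,-0.374,1.495,0,0,100],
    [0.07,-0.193,-0.374,1.495,0,0,100],
    [0.07,-0.193,-0.374,1.495,0,0,100],
    [0.07,-0.193,-0.374,1.495,0,0,100],
    [0.07,-0.193,-0.374,1.495,0,0,100],
  ],
  force=40,
)

```text
time: 1.4
tool_pos: [0.5196, -0.318, 0.1601]
tcp_rot: [-1.521, 0.968, 1.526]
wrist_force: [1.2, -0.3, -0.3]
width: 1.005
```

```bash
python3 - <<'E'
from h import *
s=monitor.read_state();im=imaging.read_camera("wrist");cv2.imwrite("pics/w1.png",im);p,T=cam("wrist",s)
for c,z in(("orange",.036),):
    for o in blobs(im,c,p,T,z,100):print(c,o)
go(.5195,-.318,.003,25)
E
```

```text
orange ([278.0, 191.0], 518.8, -322.5, 106.2, 61.1, -65.1)
row [0.1573, -0.0001, -0.0001] [0.0007, 0.0024, 0.0] n>=3.1 t 1.45 pos [ 0.5195 -0.3183  0.1603] q6 2.11 w 0.999 F [ 0.8 -0.3  0.2]
```

View pics/w1.png

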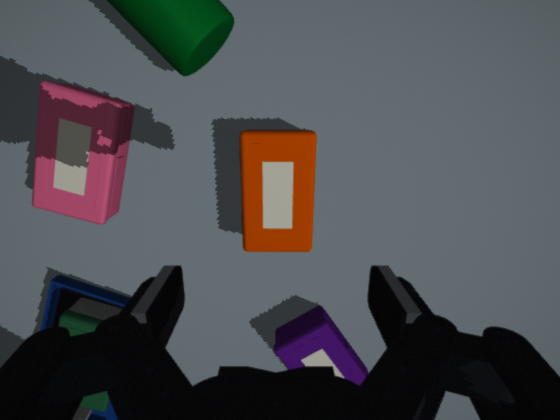

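The wrist view shows the orange tin square between the jaws at (278,191). q6 is on the wrong half-turn for the tray, so I'll flip it 180°.

Emit:
jog_arm(
  rows=[
    [0,0,0,-0.15,0,0,100],
    [0,0,0,-0.3,0,0,100],
    [0,0,0,-0.45,0,0,100],
    [0,0,0,-0.6,0,0,100],
    [0,0,0,-0.75,0,0,100],
    [0,0,0,-0.9,0,0,100],
    [0,0,0,-1.05,0,0,100],
    [0,0,0,-1.2,0,0,100],
    [0,0,0,-1.35,0,0,100],
    [0,0,0,-1.5,0,0,100],
    [0,0,0,-1.65,0,0,100],
    [0,0,0,-1.8,0,0,100],
    [0,0,0,-1.95,0,0,100],
    [0,0,0,-2.1,0,0,100],
    [0,0,0,-2.25,0,0,100],
    [0,0,0,-2.4,0,0,100],
    [0,0,0,-2.55,0,0,100],
    [0,0,0,-2.7,0,0,100],
    [0,0,0,-2.85,0,0,100],
    [0,0,0,-3.0,0,0,100],
  ],
)

```text
time: 3.45
tool_pos: [0.5191, -0.3187, 0.1603]
tcp_rot: [0.986, 1.339, -0.984]
wrist_force: [0.5, 0.7, -0.1]
width: 0.999
```

```bash
python3 - <<'E'
from h import *
s=monitor.read_state();im=imaging.read_camera("wrist");cv2.imwrite("pics/w2.png",im);p,T=cam("wrist",s)
for c,z in(("orange",.036),("green",.046),("yellow",.118)):
    for o in blobs(im,c,p,T,z,100):print(c,o)
go(.519,-.320,.003,25)
E
```

```text
orange ([274.0, 196.0], 518.3, -321.5, 107.0, 60.7, -64.2)
green ([358.0, 319.0], 627.4, -415.0, 98.2, 48.5, -54.6)
green ([511.0, 3.0], 633.9, -133.5, 42.9, 7.4, 17.2)
yellow ([349.0, 364.0], 599.5, -400.2, 25.3, 9.4, 67.8)
row [0.1573, -0.0005, 0.0015] [-0.13, -0.0024, 0.0001] n>=3.1 t 3.5 pos [ 0.5192 -0.3187  0.1603] q6 -0.9 w 0.999 F [-0.2 -0.3  0.3]
```

Emit:
jog_arm(
  rows=[
    [0.03,-0.0017,0.0032,-0.13,0,0,100],
    [0.07,-0.0017,0.0032,-0.13,0,0,100],
    [0.11,-0.0017,0.0032,-0.13,0,0,100],
    [0.14,-0.0017,0.0032,-0.13,0,0,100],
    [0.157,-0.0017,0.0032,-0.13,0,0,100],
    [0.157,-0.0017,0.0032,-0.13,0,0,100],
    [0.157,-0.0017,0.0032,-0.13,0,0,50],
    [0.157,-0.0017,0.0032,-0.13,0,0,50],
    [0.157,-0.0017,0.0032,-0.13,0,0,50],
    [0.157,-0.0017,0.0032,-0.13,0,0,50],
    [0.157,-0.0017,0.0032,-0.13,0,0,50],
    [0.157,-0.0017,0.0032,-0.13,0,0,50],
  ],
  force=50,
)

```text
time: 4.7
tool_pos: [0.5201, -0.3231, 0.0056]
tcp_rot: [0.883, 1.382, -0.881]
wrist_force: [1.2, -0.1, 7.0]
width: 0.739
```

```bash
python3 -c "
from h import *
go(.6224,-.075,.15,2.6)"
```

```text
row [-0.1442, 0.1979, -0.1815] [0.3909, 0.0009, -0.0023] n>=6.1 t 4.7 pos [ 0.5201 -0.3231  0.0056] q6 -1.03 w 0.739 F [ 1.2 -0.1  7. ]
```

```bash
python3 -c "
from h import *
go(.622,-.165,.2,2.6)"
```

```text
row [-0.1942, 0.1596, -0.1] [0.3909, 0.0009, -0.0023] n>=5.4 t 4.7 pos [ 0.5201 -0.3231  0.0056] q6 -1.03 w 0.739 F [ 1.2 -0.1  7. ]
```

Emit:
jog_arm(
  rows=[
    [-0.02,0,0,0,0,0,50],
    [-0.06,0,0,0,0,0,50],
    [-0.1,0.03,-0.02,0.1,0,0,50],
    [-0.14,0.07,-0.04,0.2,0,0,50],
    [-0.17,0.11,-0.07,0.3,0,0,50],
    [-0.194,0.14,-0.09,0.391,0,0,50],
    [-0.194,0.16,-0.1,0.391,0,0,50],
    [-0.194,0.16,-0.1,0.391,0,0,50],
    [-0.194,0.16,-0.1,0.391,0,0,50],
  ],
)

```text
time: 5.6
tool_pos: [0.6221, -0.1639, 0.1995]
tcp_rot: [1.174, 1.23, -1.173]
wrist_force: [-0.8, 0.7, -3.2]
width: 0.739
```

```bash
python3 - <<'E'
from h import *
s=monitor.read_state();im=imaging.read_camera("wrist");cv2.imwrite("pics/w3.png",im);p,T=cam("wrist",s)
b=imaging.read_camera("top");cv2.imwrite("pics/top2.png",b)
for c,z in(("orange",.2-.0056+.036),("green",.046),("yellow",.118),("red",.155)):
    for o in blobs(im,c,p,T,z,100):print(c,o)
go(.622,-.075,.08,2.6)
E
```

```text
orange ([273.0, 353.0], 623.1, -187.8, 60.7, 27.4, 2.6)
orange ([323.0, 317.0], 643.6, -168.5, 15.6, 8.3, 2.6)
orange ([322.0, 278.0], 640.5, -151.8, 11.1, 5.8, 2.7)
orange ([273.0, 216.0], 620.3, -129.2, 60.5, 42.2, 2.7)
green ([280.0, 89.0], 622.2, -78.3, 109.1, 64.8, -85.1)
row [0.1184, 0.0052, -0.0899] [-0.0003, -0.0001, 0.0004] n>=3.0 t 5.7 pos [ 0.6209 -0.1651  0.1984] q6 -0.34 w 0.744 F [ 0.3  0.4 -3.6]
```

View pics/w3.png

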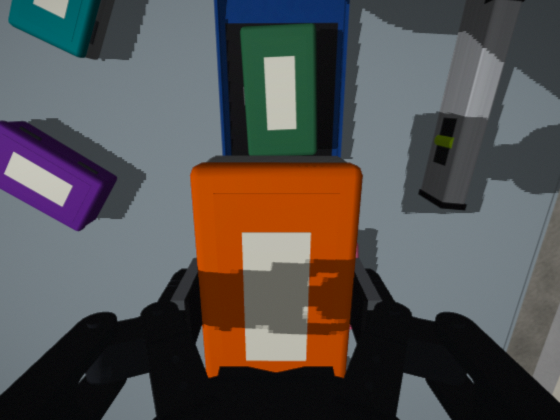

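Emit:
jog_arm(
  rows=[
    [0.03,0.0046,-0.03,-0.02,0,0,50],
    [0.06,0.0046,-0.06,-0.02,0,0,50],
    [0.08,0.0046,-0.086,-0.02,0,0,50],
    [0.1,0.0046,-0.086,-0.02,0,0,50],
    [0.1,0.0046,-0.086,-0.02,0,0,50],
    [0.1,0.0046,-0.086,-0.02,0,0,50],
  ],
)

```text
time: 6.3
tool_pos: [0.6205, -0.0801, 0.0975]
tcp_rot: [1.161, 1.241, -1.164]
wrist_force: [-1.1, 0.1, -3.1]
width: 0.739
```

```bash
python3 - <<'E'
from h import *
a=imaging.read_camera("scene");cv2.imwrite("pics/s2.png",cv2.resize(a[150:320,180:360],None,fx=3,fy=3,interpolation=cv2.INTER_CUBIC))
b=imaging.read_camera("top")
go(.6215,-.079,.053,3.9)
# tray blue outline in first top image
im=cv2.imread("pics/top.png");p,T=cam("top")
m=cv2.inRange(cv2.cvtColor(im,cv2.COLOR_BGR2HSV),(112,120,40),(126,255,255))
m[:170]=0;m[220:]=0;m[:,:225]=0;m[:,345:]=0
c=cv2.convexHull(np.argwhere(m)[:,::-1].astype(np.int32))
w=ray(p,T,c[:,0],.018)*1000;print(cv2.minAreaRect(w.astype(np.float32)))
E
```

```text
row [0.0466, -0.0009, -0.0014] [-0.0046, 0.0005, -0.0014] n>=0.9 t 6.4 pos [ 0.6224 -0.0803  0.0996] q6 -0.23 w 0.742 F [ 0.1  0.2 -1.7]
((617.2559814453125, 41.72276306152344), (103.65996551513672, 294.2105407714844), 3.0331974029541016)
```

View pics/s2.png

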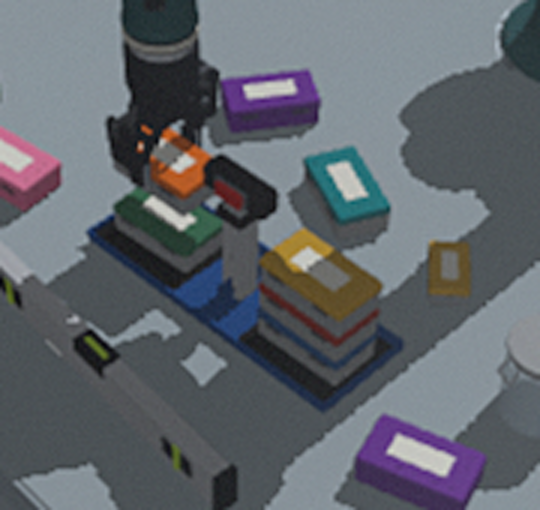

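The orange tin hovers squarely above the green one, clear of the grip. Lowering it now.

Emit:
jog_arm(
  rows=[
    [0.015,-0.001,-0.0014,0,0,0,50],
    [0.03,-0.001,-0.0014,0,0,0,50],
    [0.038,-0.001,-0.0014,0,0,0,50],
    [0.043,-0.001,-0.0014,0,0,0,50],
    [0.045,-0.001,-0.0014,0,0,0,50],
    [0.047,-0.001,-0.0014,0,0,0,50],
    [0.048,-0.001,-0.0014,0,0,0,50],
    [0.048,-0.001,-0.0014,0,0,0,50],
  ],
)

```text
time: 7.2
tool_pos: [0.6217, -0.079, 0.0519]
tcp_rot: [1.163, 1.237, -1.161]
wrist_force: [0.4, 0.0, -2.8]
width: 0.738
```

Emit:
jog_arm(
  rows=[
    [0.0015,0,0,0,0,0,50],
    [0.003,0,0,0,0,0,50],
    [0.003,0,0,0,0,0,50],
  ],
)

```text
time: 7.5
tool_pos: [0.622, -0.079, 0.0516]
tcp_rot: [1.163, 1.236, -1.161]
wrist_force: [-5.1, 1.4, 10.6]
width: 0.743
```

```bash
python3 - <<'E'
from h import *
s=monitor.read_state();im=imaging.read_camera("wrist");cv2.imwrite("pics/w4.png",im);p,T=cam("wrist",s)
for c,z in(("orange",.082),("green",.046)):
    for o in blobs(im,c,p,T,z,100):print(c,o)
go(.6215,-.079,.05,3.9)
E
```

```text
orange ([221.0, 300.0], 600.2, -80.2, 28.8, 17.6, -86.6)
orange ([317.0, 313.0], 622.2, -75.5, 84.7, 61.3, -86.6)
row [0.0016, -0.0005, -0.0001] [-0.0043, 0.0009, -0.0023] n>=0.0 t 7.55 pos [ 0.622  -0.0791  0.0516] q6 -0.23 w 0.74 F [-5.7  0.5 10.9]
```

View pics/w4.png

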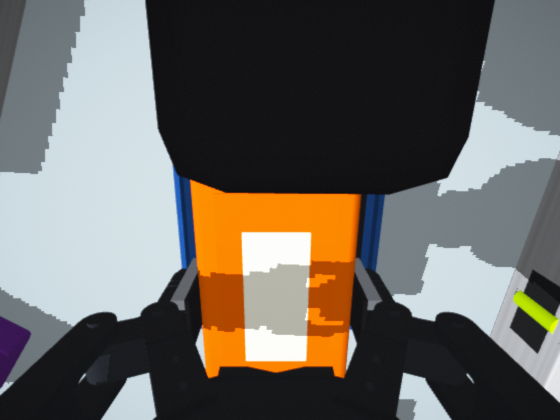

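Emit:
jog_arm(
  rows=[
    [0,0,0,0,0,0,50],
    [0,0,0,0,0,0,80],
    [0,0,0,0,0,0,100],
    [0,0,0,0,0,0,100],
    [0,0,0,0,0,0,100],
    [-0.01,0,0,0,0,0,100],
    [-0.04,0,0,0,0,0,100],
    [-0.08,0,0,0,0,0,100],
    [-0.12,0,0,0,0,0,100],
    [-0.15,0,0,0,0,0,100],
    [-0.17,0,0,0,0,0,100],
    [-0.17,0,0,0,0,0,100],
  ],
)

```text
time: 8.75
tool_pos: [0.6243, -0.0794, 0.227]
tcp_rot: [1.165, 1.229, -1.155]
wrist_force: [0.2, -0.0, -0.5]
width: 0.997
```

```bash
python3 - <<'E'
from h import *
s=monitor.read_state();im=imaging.read_camera("wrist");cv2.imwrite("pics/w5.png",im);p,T=cam("wrist",s)
for c,z in(("orange",.082),("green",.046),("teal",.036),("yellow",.118),("red",.155)):
    for o in blobs(im,c,p,T,z,100):print(c,o)
go(.4375,.0077,.16,-22.6)
E
```

```text
orange ([271.0, 184.0], 621.8, -77.2, 107.1, 61.9, -86.4)
teal ([87.0, 78.0], 437.7, 6.6, 108.7, 64.0, 68.0)
red ([305.0, 41.0], 635.9, 33.7, 35.0, 4.8, -87.3)
row [0.0627, -0.18, -0.0986] [0.4582, 0.0003, -0.0073] n>=4.3 t 8.8 pos [ 0.6229 -0.0791  0.2242] q6 -0.23 w 0.997 F [ 0.1 -0.3 -0.3]
```

View pics/w5.png

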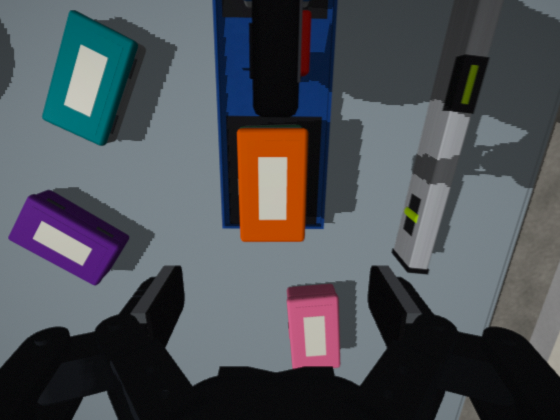

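The orange tin is squarely on the base with no green showing. The red button's face shows at (305,41). Next, the teal tin.

Emit:
jog_arm(
  rows=[
    [0,-0.04,-0.02,0.1,0,0,100],
    [0.0,-0.08,-0.04,0.2,0,-0.004,100],
    [0.02,-0.12,-0.06,0.3,0,-0.007,100],
    [0.05,-0.16,-0.08,0.4,0,-0.007,100],
    [0.09,-0.18,-0.098,0.453,0,-0.007,100],
    [0.13,-0.18,-0.098,0.453,0,-0.007,100],
    [0.14,-0.18,-0.098,0.453,0,-0.007,100],
    [0.14,-0.18,-0.098,0.453,0,-0.007,100],
    [0.14,-0.18,-0.098,0.453,0,-0.007,100],
  ],
)

```text
time: 9.7
tool_pos: [0.4395, 0.0067, 0.0837]
tcp_rot: [1.491, 0.998, -1.489]
wrist_force: [0.2, -0.1, -0.1]
width: 1.001
```

```bash
python3 - <<'E'
from h import *
go(.4376,.007,.0045,-22.3)
E
```

```text
row [0.0792, -0.0019, 0.0004] [-0.0004, -0.0001, -0.0015] n>=1.6 t 9.7 pos [0.4395 0.0067 0.0837] q6 0.35 w 1.001 F [ 0.2 -0.1 -0.1]
```

Emit:
jog_arm(
  rows=[
    [0.02,-0.002,0,0,0,0,100],
    [0.05,-0.002,0,0,0,0,100],
    [0.07,-0.002,0,0,0,0,100],
    [0.078,-0.002,0,0,0,0,100],
    [0.078,-0.002,0,0,0,0,100],
    [0.078,-0.002,0,0,0,0,50],
    [0.078,-0.002,0,0,0,0,50],
    [0.078,-0.002,0,0,0,0,50],
    [0.078,-0.002,0,0,0,0,50],
    [0.078,-0.002,0,0,0,0,50],
    [0.078,-0.002,0,0,0,0,50],
  ],
  force=50,
)

```text
time: 10.8
tool_pos: [0.4397, 0.0073, 0.0075]
tcp_rot: [1.493, 0.995, -1.486]
wrist_force: [-0.9, -0.4, 6.2]
width: 0.741
```

```bash
python3 - <<'E'
from h import *
go(.622,-.17,.24,3.5)
E
```

```text
row [-0.2314, 0.2371, 0.0945] [-0.4507, -0.0002, -0.0052] n>=6.9 t 10.8 pos [0.4397 0.0073 0.0075] q6 0.35 w 0.741 F [-0.9 -0.4  6.2]
```

Emit:
jog_arm(
  rows=[
    [-0.02,0,0,0,0,0,50],
    [-0.06,0,0,0,0,0,50],
    [-0.1,0.0,0.02,0,0,0,50],
    [-0.14,0.04,0.04,-0.08,0,0,50],
    [-0.18,0.08,0.06,-0.16,0,0,50],
    [-0.21,0.12,0.08,-0.24,0,0,50],
    [-0.231,0.16,0.09,-0.32,0,0,50],
    [-0.231,0.2,0.0945,-0.4,0,0,50],
    [-0.231,0.237,0.0945,-0.45,0,-0.005,50],
    [-0.231,0.237,0.0945,-0.45,0,-0.005,50],
    [-0.231,0.237,0.0945,-0.45,0,-0.005,50],
    [-0.231,0.237,0.0945,-0.45,0,-0.005,50],
  ],
)

```text
time: 12.0
tool_pos: [0.6207, -0.1694, 0.2389]
tcp_rot: [1.165, 1.239, -1.165]
wrist_force: [-0.5, -0.3, -2.5]
width: 0.737
```

```bash
python3 - <<'E'
from h import *
s=monitor.read_state();im=imaging.read_camera("wrist");cv2.imwrite("pics/w6.png",im);p,T=cam("wrist",s)
for c,z in(("orange",.082),("teal",s["tool_pos"][2]-.0075+.036),("red",.155)):
    for o in blobs(im,c,p,T,z,100):print(c,o)
go(.622,-.078,.15,3.5)
E
```

```text
orange ([284.0, 83.0], 622.4, -78.2, 107.0, 62.1, -86.6)
teal ([275.0, 271.0], 620.5, -162.7, 95.0, 62.0, -86.6)
row [0.0894, 0.0069, -0.091] [-0.0005, -0.0006, 0.0007] n>=2.6 t 12.05 pos [ 0.6207 -0.1693  0.2393] q6 -0.37 w 0.738 F [-0.1 -0.6 -2.1]
```

View pics/w6.png

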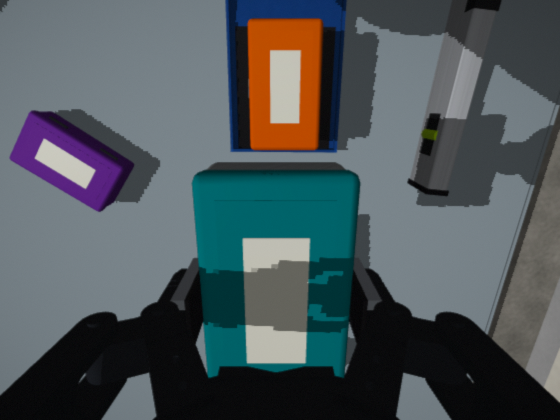

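Emit:
jog_arm(
  rows=[
    [0.02,0.007,-0.04,0,0,0,50],
    [0.06,0.007,-0.08,0,0,0,50],
    [0.1,0.007,-0.0917,0,0,0,50],
    [0.125,0.007,-0.0917,0,0,0,50],
    [0.138,0.007,-0.0917,0,0,0,50],
    [0.138,0.007,-0.0917,0,0,0,50],
    [0.138,0.007,-0.0917,0,0,0,50],
  ],
)

```text
time: 12.75
tool_pos: [0.6228, -0.0776, 0.1031]
tcp_rot: [1.166, 1.236, -1.164]
wrist_force: [-0.8, 0.0, -1.3]
width: 0.736
```

```bash
python3 - <<'E'
from h import *
go(.6221,-.0773,.0885,3.5)
E
```

```text
row [0.0146, -0.0007, -0.0004] [-0.0009, 0.0, -0.0017] n>=0.3 t 12.75 pos [ 0.6228 -0.0776  0.1031] q6 -0.22 w 0.736 F [-0.8  0.  -1.3]
```

Emit:
jog_arm(
  rows=[
    [0.005,-0.0007,0,0,0,0,50],
    [0.009,-0.0007,0,0,0,0,50],
    [0.012,-0.0007,0,0,0,0,50],
    [0.0135,-0.0007,0,0,0,0,50],
    [0.015,-0.0007,0,0,0,0,50],
    [0.016,-0.0007,0,0,0,0,50],
    [0.016,-0.0007,0,0,0,0,50],
  ],
)

```text
time: 13.45
tool_pos: [0.6224, -0.0779, 0.0895]
tcp_rot: [1.166, 1.235, -1.163]
wrist_force: [-5.1, 1.0, 10.6]
width: 0.74
```

Emit:
jog_arm(
  rows=[
    [0,0,0,0,0,0,50],
    [0,0,0,0,0,0,80],
    [0,0,0,0,0,0,100],
    [0,0,0,0,0,0,100],
    [0,0,0,0,0,0,100],
    [-0.01,0,0,0,0,0,100],
    [-0.04,0,0,0,0,0,100],
    [-0.08,0,0,0,0,0,100],
    [-0.12,0,0,0,0,0,100],
    [-0.15,0,0,0,0,0,100],
    [-0.17,0,0,0,0,0,100],
    [-0.17,0,0,0,0,0,100],
  ],
)

```text
time: 14.65
tool_pos: [0.6245, -0.0782, 0.265]
tcp_rot: [1.168, 1.228, -1.158]
wrist_force: [0.5, 0.7, -0.6]
width: 1.0
```

```bash
python3 - <<'E'
from h import *
s=monitor.read_state();im=imaging.read_camera("wrist");cv2.imwrite("pics/w7.png",im);p,T=cam("wrist",s)
for c,z in(("orange",.082),("teal",.118),("yellow",.118),("red",.155)):
    for o in blobs(im,c,p,T,z,60):print(c,o)
go(.617,.033,.25,3.2)
E
```

```text
teal ([271.0, 187.0], 622.2, -78.9, 107.9, 63.0, -86.1)
red ([298.0, 54.0], 635.4, 33.4, 34.1, 4.4, -85.5)
row [0.012, 0.0003, -0.1112] [0.0043, 0.0014, -0.0067] n>=2.2 t 14.7 pos [ 0.6233 -0.078   0.2622] q6 -0.22 w 0.997 F [ 0.3 -0.1 -0.7]
```

View pics/w7.png

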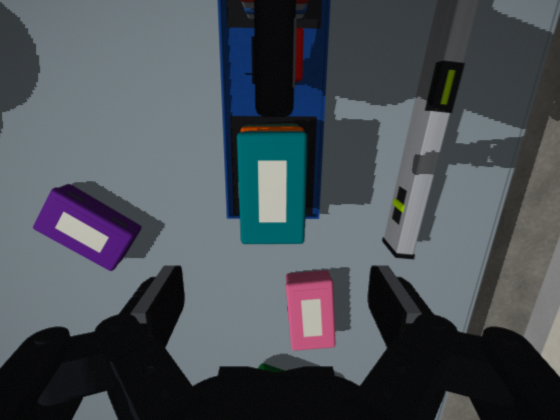

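Emit:
jog_arm(
  rows=[
    [0.01,0,-0.05,0,0,0,100],
    [0.02,0,-0.09,0.004,0,-0.006,100],
    [0.03,0.0003,-0.109,0.004,0,-0.0067,100],
    [0.03,0.0003,-0.109,0.004,0,-0.0067,100],
    [0.03,0.0003,-0.109,0.004,0,-0.0067,100],
  ],
)

```text
time: 15.2
tool_pos: [0.616, 0.0309, 0.2299]
tcp_rot: [1.164, 1.237, -1.17]
wrist_force: [0.4, -0.4, 0.0]
width: 1.003
```

```bash
python3 - <<'E'
from h import *
s=monitor.read_state();im=imaging.read_camera("wrist");cv2.imwrite("pics/w8.png",im);p,T=cam("wrist",s)
for c,z in(("yellow",.118),("red",.155),("red",.164)):
    for o in blobs(im,c,p,T,z,60):print(c,o)
go(.617,.031,.135,3.3)
E
```

```text
yellow ([97.0, 59.0], 480.5, 128.4, 29.5, 15.1, 6.1)
red ([304.0, 218.0], 636.7, 31.1, 37.6, 5.2, -87.4)
red ([304.0, 218.0], 635.7, 34.3, 36.1, 5.0, -87.4)
row [0.0958, 0.0006, -0.0009] [-0.0012, 0.0019, 0.0021] n>=1.9 t 15.25 pos [0.6166 0.0303 0.2308] q6 -0.05 w 0.998 F [-0.2  0.1 -0.3]
```

View pics/w8.png

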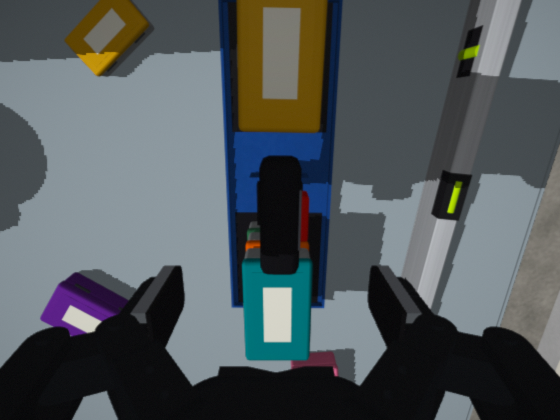

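Emit:
jog_arm(
  rows=[
    [0.02,0.0026,-0.002,0,0,0,100],
    [0.05,0.0026,-0.002,0,0,0,100],
    [0.08,0.0026,-0.002,0,0,0,100],
    [0.095,0.0026,-0.002,0,0,0,100],
    [0.095,0.0026,-0.002,0,0,0,100],
    [0.095,0.0026,-0.002,0,0,0,60],
    [0.095,0.0026,-0.002,0,0,0,50],
  ],
  force=40,
)

```text
time: 15.95
tool_pos: [0.6205, 0.0319, 0.1379]
tcp_rot: [1.167, 1.233, -1.168]
wrist_force: [0.1, -0.2, 0.8]
width: 0.69
```

Emit:
jog_arm(
  rows=[
    [0,0,0,0,0,0,45],
    [0,0,0,0,0,0,42],
  ],
)

```text
time: 16.15
tool_pos: [0.6219, 0.0319, 0.1399]
tcp_rot: [1.169, 1.23, -1.165]
wrist_force: [-0.3, 0.3, -0.5]
width: 0.42
```

Emit:
jog_arm(
  rows=[
    [0,0,0,0,0,0,38],
    [0,0,0,0,0,0,30],
    [0,0,0,0,0,0,20],
    [0,0,0,0,0,0,20],
  ],
)

```text
time: 16.55
tool_pos: [0.6191, 0.0318, 0.1404]
tcp_rot: [1.166, 1.234, -1.17]
wrist_force: [-11.0, -0.7, 8.3]
width: 0.324
```

Emit:
jog_arm(
  rows=[
    [0,0,0,0,0,0,20],
    [-0.005,0,0,0,0,0,20],
    [-0.01,0,0,0,0,0,20],
    [-0.01,0,0,0,0,0,20],
  ],
)

```text
time: 16.95
tool_pos: [0.6186, 0.0317, 0.1509]
tcp_rot: [1.165, 1.235, -1.171]
wrist_force: [-4.9, -1.4, -1.1]
width: 0.32
```

```bash
python3 - <<'E'
from h import *
go(.6195,.032,.2265,3.3)
E
```

```text
row [-0.0756, 0.0008, -0.0] [-0.0018, 0.0024, 0.0022] n>=1.5 t 16.95 pos [0.6186 0.0317 0.1509] q6 -0.04 w 0.32 F [-4.9 -1.4 -1.1]
```

Emit:
jog_arm(
  rows=[
    [-0.01,0,0,0,0,0,20],
    [-0.02,0,0,0,0,0,20],
    [-0.03,0,0,0,0,0,20],
    [-0.04,0,0,0,0,0,20],
    [-0.04,0,0,0,0,0,20],
  ],
)

```text
time: 17.45
tool_pos: [0.6186, 0.0317, 0.1933]
tcp_rot: [1.165, 1.234, -1.171]
wrist_force: [-4.7, -2.0, -2.1]
width: 0.321
```

```bash
python3 - <<'E'
from h import *
a=imaging.read_camera("scene");cv2.imwrite("pics/s3.png",cv2.resize(a[130:320,180:360],None,fx=3,fy=3,interpolation=cv2.INTER_CUBIC))
go(.6185,.032,.2265,3.3)
E
```

```text
row [-0.0339, -0.0001, -0.0002] [-0.0017, 0.0026, 0.002] n>=0.7 t 17.5 pos [0.6185 0.0318 0.1926] q6 -0.04 w 0.317 F [-4.9 -2.1 -1.8]
```

View pics/s3.png

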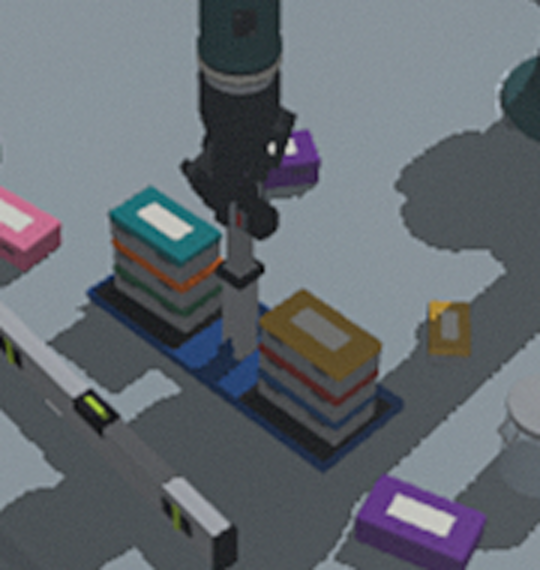

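The handle is sliding out, the tray is flat and both columns are square. I'll continue to the second stop.

Emit:
jog_arm(
  rows=[
    [-0.01,0,0,0,0,0,20],
    [-0.02,0,0,0,0,0,20],
    [-0.028,0,0,0,0,0,20],
    [-0.032,0,0,0,0,0,20],
    [-0.0345,0,0,0,0,0,20],
    [-0.0345,0,0,0,0,0,20],
  ],
)

```text
time: 18.1
tool_pos: [0.6186, 0.0318, 0.2278]
tcp_rot: [1.165, 1.234, -1.17]
wrist_force: [-4.2, -0.9, -2.4]
width: 0.324
```

Emit:
jog_arm(
  rows=[
    [-0.001,0,0,0,0,0,20],
    [-0.001,0,0,0,0,0,20],
  ],
)

```text
time: 18.3
tool_pos: [0.6185, 0.0318, 0.2287]
tcp_rot: [1.165, 1.234, -1.171]
wrist_force: [-3.9, -0.6, -2.8]
width: 0.321
```

Emit:
jog_arm(
  rows=[
    [-0.001,0,0,0,0,0,20],
    [-0.001,0,0,0,0,0,20],
  ],
)

```text
time: 18.5
tool_pos: [0.6185, 0.0317, 0.2295]
tcp_rot: [1.165, 1.235, -1.171]
wrist_force: [-3.0, -0.9, -4.9]
width: 0.321
```

Emit:
jog_arm(
  rows=[
    [-0.001,0,0,0,0,0,20],
    [-0.0015,0,0,0,0,0,20],
  ],
)

```text
time: 18.7
tool_pos: [0.6185, 0.0318, 0.2304]
tcp_rot: [1.165, 1.235, -1.171]
wrist_force: [-1.9, -1.3, -9.5]
width: 0.324
```

Emit:
jog_arm(
  rows=[
    [0.001,0,0,0,0,0,20],
    [0.0015,0,0,0,0,0,20],
    [0.0015,0,0,0,0,0,20],
    [0.0015,0,0,0,0,0,20],
    [0.0015,0,0,0,0,0,20],
  ],
)

```text
time: 19.2
tool_pos: [0.6186, 0.0318, 0.2293]
tcp_rot: [1.165, 1.235, -1.171]
wrist_force: [-4.4, -2.5, -2.1]
width: 0.32
```

```bash
python3 - <<'E'
from h import *
im=imaging.read_camera("top");im0=cv2.imread("pics/top.png");p,T=cam("top")
m=lambda i:[(c,o[1:]) for c,z in(("yellow",.118),("teal",.118)) for o in blobs(i,c,p,T,z,60) if 560<o[1]<660 and -200<o[2]<200]
print(m(im),m(im0))
s=monitor.read_state();print(np.round(s["tool_pos"],4),np.round(s["wrist_force"],1),s["width"],s["time"])
a=imaging.read_camera("scene");cv2.imwrite("pics/s4.png",cv2.resize(a[110:320,180:360],None,fx=2.8,fy=2.8,interpolation=cv2.INTER_CUBIC))
E
```

```text
[('yellow', (610.3, 161.2, 66.9, 57.9, -86.2)), ('teal', (579.8, 105.5, 91.4, 24.3, 0.6))] [('yellow', (611.8, 140.7, 106.8, 64.2, -89.1))]
[0.6186 0.0318 0.2292] [-4.9 -1.8 -2.2] 0.3190435714939903 19.25
```

View pics/s4.png

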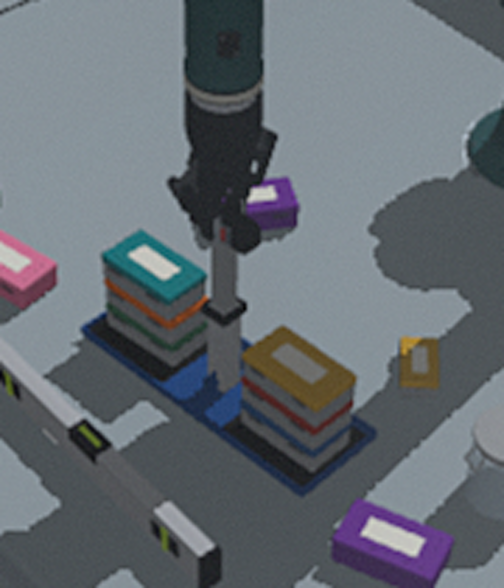

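```bash
python3 -c "
from workcell import finish_job
finish_job()"
```

```text
the job is handed in; nothing more can be done
```

I handed the job in at about 19.3 s. The orange tin and then the teal tin are set down on the green base tin. The handle is drawn to its second stop and the gripper still holds the grip there.

- **Column:** I lowered each tin until the wrist felt about 10 N, then released it. Afterwards the wrist camera put the two tins within about 2 mm and 1° of each other.
- **Handle:** the arm rose about 89 mm from where it gripped. The pull then grew to about 9.5 N, which I took as the end stop. I backed off about 1 mm, which left about 2 N of pull and the jaws closed on the pressed grip.
- **Tray and surroundings:** the last scene picture shows the tray flat and both columns square. The part of the counter in that crop looked unchanged. The drill and the mallet were outside it, so I did not check those at the end.
- **Checks that failed or disagreed:** the final top-view check told me nothing, because the arm hid the teal tin and half of the left column. Estimates of the grip's centre differed by about 3 mm in x. Closing the jaws read 11 N sideways at the wrist and may have nudged the tray a couple of millimetres.

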